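# Charge the bench air station

### The arm

A 7-joint arm with a two-finger parallel gripper is mounted at the origin on a cart in front of the work surface, level with it; the furniture and walls round the work are solid. World frame = base frame: x ahead of the robot, y to its left, z up, the work surface at z = 0. Lengths are in m, angles in rad, forces in N, time in s.
With the tool pointing down it reaches from about 0.425 to 0.825 m from the base axis. Payload 3.6 kg.
Tool frame: the origin (TCP) lies where the fingers leave the gripper's body, on its centre line; the fingertips stand 73 mm ahead of it and the grasp point (between the pads) lies 54 mm ahead of it; z points along the fingers, y is the line along which they close (so a half turn about z gives the same grasp; the last joint's range is limited). The gripper opens to 85 mm and grips with 20 to 120 N. Pads are 22 mm wide; open, the fingers measure 114 mm over their backs; the gripper's body (76 mm by 85 mm) begins 54 mm behind the grasp point. The pads swing forward as they close: fully open they stand 13 mm farther back than shut.
Start: joints at [1.218, 0.615, -0.013, 1.423, 0.008, 1.103, -0.04], TCP at [0.209, -0.616, 0.304] pointing down, gripper open.
Joint ranges: [-3.12, 3.12], [-0.3, 2.06], [-1.34, 1.32], [0.26, 2.42], [-1.36, 4.5], [0.01, 1.98], [-2.84, 2.84]. Speed limits (rad/s): [2.79, 2.79, 3.14, 3.14, 3.14, 3.14, 3.14].

### API

Orientations are given as a unit quaternion [x, y, z, w].
In Python, from station import arm, snapshot, camera_info, ticket gives the robot as it stands. Calls block until the motion is done:
- arm.movep(position, orientation): joint-space move of the TCP to a pose.
- arm.line_to(position, velocity=0.15, ori=None): straight line of the TCP; ori=None keeps the orientation; velocity is the mean speed in m/s.
- arm.move_j(angles): joint-space move.
- arm.move_gripper(opening, effort=None): opening from 0.0 (shut) to 1.0 (fully open); effort is the grip in N (None keeps the last); returns when the fingers have stopped.
- arm.pause(seconds).
- arm.ik(position, orientation): joint angles nearest the present ones, or None.
- snapshot(name): name is "side" or "top" or "wrist"; returns the picture (400x640x3 uint8, blue, green, red); there is no depth.
- camera_info(name): a dict with "fx", "fy", "cx", "cy" (pixels), "R" (3x3) and "t" (3): a world point X has camera coordinates R X + t; the wrist camera has in their place "T_tool_cam" (4x4, takes a point from camera to tool coordinates, whose origin is the TCP and whose axes are the flange's). Camera axes: x right, y down, z forward; pixel columns grow to the right and rows downward; lengths in m; the calibration is good to about 2 mm. A picture is of the moment at which its call begins: read the wrist's pose just before it. camera_info takes no time and is no camera call.
A pose or a line that the arm cannot do raises arm.MotionError and nothing moves.
- ticket.finish_job(): hands the job in; it is judged then, once.
Readings, each from a call of its own:
- arm.read_time(): time.
- arm.read_joint_positions(): joint angles.
- arm.read_dq(): joint speeds.
- arm.read_effort(): joint torques, N m.
- arm.read_tool_pos(): TCP position.
- arm.read_eef_rot(): TCP orientation.
- arm.read_ft_force(): force on the tool from outside, world axes, zero at the start.
- arm.read_wrist_torque(): the same for the moment, N m.
- arm.read_opening(): opening from 0.0 (shut) to 1.0 (fully open).
- arm.read_finger_force(): force on a finger pad.
Only numpy, scipy, OpenCV 4.12 (cv2) and the standard library are available. Lean on these libraries where they do the work, as an engineer would, in place of code of your own. Each camera call takes 0.05 s, during which the arm holds its last target. There are 200 camera calls.

### The job

Bring the bench air station up to pressure with the fingertips: gently push the blue mushroom button all the way in, then the yellow one, then the green one, in that order; each stays in by itself. Leave the red dump button out, lift nothing, do not push aside the loose things round the station, and finish with the hand clear.

Things in the scene. Friction and masses are not known exactly. Their poses are not given: they have to be found in the camera images.
- station: Air station: aluminium plate 110 x 350 x 12 mm lying fixed on the bench; origin at the centre of its underside, its y axis along the 350 mm length, z up. Four valves stand in a row along its centre line, 82 mm apart, in any colour order; it may be turned up to 0.2 rad about the vertical, its left end toward the robot.
- valve_blue: Grey air valve block 56 x 50 x 40 mm that carries the blue button, fixed on the plate, brass fittings front and back; origin at the centre of its underside, on the plate's top, z up.
- blue_top (a point): Centre of the nearly flat top of the blue mushroom button (40 mm across, about 15 mm thick), 91 mm over the bench when out, 77 mm when fully in; moves with the button. The flat part of the top is 28 mm across.
- blue_button (a joint): How far the blue button is pushed straight down, m: 0 out, 0.014 at its end stop. It starts to move at about 3 N, takes about 5 N near the end, and stays wherever it is left. In means past 0.009.
- valve_yellow: Grey air valve block 56 x 50 x 40 mm that carries the yellow button, fixed on the plate, brass fittings front and back; origin at the centre of its underside, on the plate's top, z up.
- yellow_top (a point): Centre of the nearly flat top of the yellow mushroom button (40 mm across, about 15 mm thick), 91 mm over the bench when out, 77 mm when fully in; moves with the button. The flat part of the top is 28 mm across.
- yellow_button (a joint): How far the yellow button is pushed straight down, m: 0 out, 0.014 at its end stop. It starts to move at about 3 N, takes about 5 N near the end, and stays wherever it is left. In means past 0.009.
- valve_green: Grey air valve block 56 x 50 x 40 mm that carries the green button, fixed on the plate, brass fittings front and back; origin at the centre of its underside, on the plate's top, z up.
- green_top (a point): Centre of the nearly flat top of the green mushroom button (40 mm across, about 15 mm thick), 91 mm over the bench when out, 77 mm when fully in; moves with the button. The flat part of the top is 28 mm across.
- green_button (a joint): How far the green button is pushed straight down, m: 0 out, 0.014 at its end stop. It starts to move at about 3 N, takes about 5 N near the end, and stays wherever it is left. In means past 0.009.
- valve_red: Grey dump valve block 56 x 50 x 40 mm that carries the red button, fixed on the plate, brass fittings front and back; origin at the centre of its underside, on the plate's top, z up.
- red_top (a point): Centre of the nearly flat top of the red mushroom button (40 mm across, about 15 mm thick), 91 mm over the bench when out, 77 mm when fully in; moves with the button. The flat part of the top is 28 mm across.
- red_button (a joint): How far the red button is pushed straight down, m: 0 out, 0.014 at its end stop. It starts to move at about 3 N, takes about 5 N near the end, and stays wherever it is left. It must stay out.
- mug: Loose white mug with dark stripes, 86 x 116 x 90 mm high; origin at the centre of its underside. Leave alone.
- tape: Loose roll of beige masking tape, 104 mm across, 25 mm high, lying flat; origin at the centre of its underside. Leave alone.
- sanding_block: Loose blue sanding block, 66 x 118 x 47 mm high; origin at the centre of its underside. Leave alone.
- screwdriver: Loose screwdriver, orange handle, 212 mm long along its y axis, 27 mm thick; origin under its middle. Leave alone.
- clamp: Loose spring clamp with red handles, 123 mm long along its x axis, 48 mm wide, 20 mm thick; origin under its middle. Leave alone.
- sander: Loose palm sander with an orange pad, 156 x 192 x 121 mm high, to the right of the station; origin under its middle. Leave alone.
- hung_tape (a point): Nearest, lowest, right-hand corner of the yellow tape rolls that hang on the wall beyond the station's left end (they reach 0.12 m left of it, 0.12 m up and back to the wall). Keep hand and wrist on the near side.
- hung_cup (a point): Nearest, lowest point of the grey cup that hangs on the wall beyond the station's right end (0.08 m to either side, 0.17 m up and back to the wall). Keep hand and wrist on the near side.

How it is judged:
By the outcome, as a careful person would: the job done as asked, in the order asked, and still so for the second after the job is handed in, with the robot touching nothing.
It also fails if it takes over 51 s, if anything falls off the work surface, if the arm or the gripper's body presses on something with over 40 N, if the wrist force passes 120 N, or if a joint passes its speed limit or range.

## Working session

There is one attempt and no reset: what is moved stays moved. The work goes in short steps, each a Python script; the robot and the scene stay as the last script left them, time stands still between calls to the robot, and variables do not carry over. Pictures are saved under pics/ and viewed, at most 10 in all, crops included, and the job is handed in when it is done.

```bash
mkdir -p pics; python3 - <<'E'
from station import arm, snapshot, camera_info
import cv2
for n in("top","side"):
    cv2.imwrite(f"pics/{n}0.png",snapshot(n)); c=camera_info(n); print(n,{k:(v if not hasattr(v,'tolist') else v.tolist()) for k,v in c.items()})
print(camera_info("wrist"))
print(arm.read_time(),arm.read_tool_pos(),arm.read_eef_rot(),arm.read_ft_force())
E
```

```text
top {'fx': 448.62790259061603, 'fy': 448.62790259061603, 'cx': 319.89486075092304, 'cy': 199.2185017307161, 'R': [[-0.018070408458938546, -0.9997845428566857, 0.010214117826566137], [-0.9904189753480634, 0.01650041617106057, -0.13710576040660774], [0.13690768279618, -0.012593813204492788, -0.9905037517649043]], 't': [-0.2666035729937837, 0.5124814858087559, 1.3514607664094458]}
side {'fx': 441.51649523663366, 'fy': 441.51649523663366, 'cx': 314.63232720174835, 'cy': 198.50806607245278, 'R': [[-0.9984995752753252, -0.05470769677780245, -0.0023803546507748822], [-0.023467118357665854, 0.46677696677837377, -0.8840636615318879], [0.04947618145110579, -0.882681330491616, -0.46736043507187075]], 't': [0.4713222873179601, 0.34588830678331406, 1.3478419254094034]}
{'fx': 289.10880498855585, 'fy': 289.10880498855585, 'cx': 320.02994386568, 'cy': 199.7030203345735, 'T_tool_cam': array([[ 2.31515966e-04, -9.53317467e-01, -3.01969790e-01,
         7.66022065e-02],
       [ 9.99999960e-01,  1.71292661e-04,  2.25915549e-04,
        -2.99852065e-04],
       [-1.63644030e-04, -3.01969830e-01,  9.53317468e-01,
        -7.08300414e-02],
       [ 0.00000000e+00,  0.00000000e+00,  0.00000000e+00,
         1.00000000e+00]])}
0.1 [ 0.20851227 -0.61509135  0.30285266] [ 9.86671226e-01  1.62722207e-01 -1.97103742e-04 -1.15596676e-03] [ 0.63549049  0.51308413 -0.35187704]
```

View pics/top0.png

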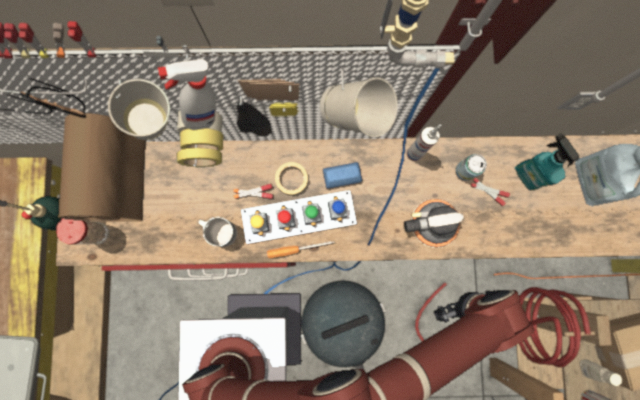

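View pics/side0.png

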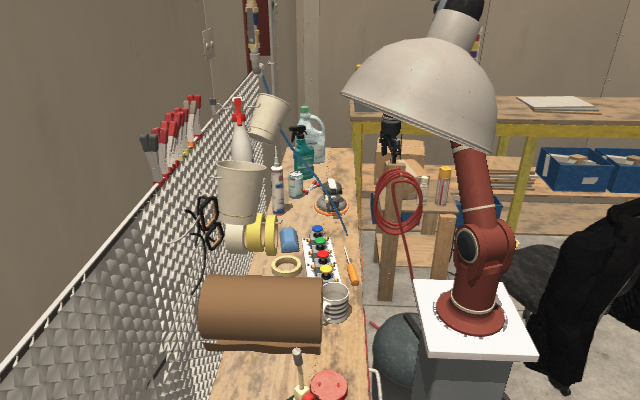

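The top view shows the buttons at yellow (258,220), red (285,216), green (312,212) and blue (338,207). The side view has them at (326,271), (323,256), (320,243) and (317,231). Next I'll mask each colour and cast rays.

```bash
cat > h.py <<'E'
import numpy as np, cv2
from station import arm, snapshot, camera_info
HUE={'yellow':(20,34),'red':(172,8),'green':(45,85),'blue':(100,125)}
def mask(img,c,S=120,V=60):
    h,s,v=cv2.split(cv2.cvtColor(img,cv2.COLOR_BGR2HSV)); a,b=HUE[c]
    m=((h>=a)&(h<=b)) if a<b else ((h>=a)|(h<=b))
    return (m&(s>S)&(v>V)).astype(np.uint8)
def blob(img,c,near,r,**k):
    m=mask(img,c,**k); w=np.zeros_like(m); cv2.circle(w,near,r,1,-1)
    n,l,st,ce=cv2.connectedComponentsWithStats(m*w)
    i=1+np.argmax(st[1:,4]); return ce[i],st[i]
def ray(ci,p,R=None,t=None):
    d=np.array([(p[0]-ci['cx'])/ci['fx'],(p[1]-ci['cy'])/ci['fy'],1])
    R,t=np.array(ci['R']),np.array(ci['t']); return -R.T@t, R.T@d
def plane(o,d,z): return o+d*(z-o[2])/d[2]
def two(o1,d1,o2,d2):
    s=np.linalg.lstsq(np.c_[d1,-d2],o2-o1,rcond=None)[0]
    a,b=o1+s[0]*d1,o2+s[1]*d2; return (a+b)/2,np.linalg.norm(a-b)
E
python3 - <<'E'
from h import *
t,s=cv2.imread('pics/top0.png'),cv2.imread('pics/side0.png'); ct,cs=camera_info('top'),camera_info('side')
P={}
for c,a,b in [('yellow',(258,220),(326,271)),('red',(285,216),(323,256)),('green',(312,212),(320,243)),('blue',(338,207),(317,231))]:
    pa,sa=blob(t,c,a,11); pb,sb=blob(s,c,b,8)
    X,g=two(*ray(ct,pa),*ray(cs,pb)); P[c]=plane(*ray(ct,pa),.086)
    print(c,pa.round(1),sa[2:],pb.round(1),sb[2:],'tri',X.round(3),round(g,4),'plane',P[c].round(4), 'side plane',plane(*ray(cs,pb),.086).round(4))
v=list(P.values()); print([np.linalg.norm(v[i+1]-v[i]).round(4) for i in range(3)], v[0]-v[3])
for n,p in [('cup low',(345,130)),('hung',(208,163)),('mug',(218,232))]: print(n,plane(*ray(ct,p),.1).round(3))
print(-ct['R'].T@ct['t'],-cs['R'].T@cs['t'])
cv2.imwrite('pics/crop.png',cv2.resize(t[120:280,160:480],None,fx=2.5,fy=2.5,interpolation=cv2.INTER_CUBIC))
E
```

```text
yellow [257.  221.3] [ 13  13 123] [325.8 268.6] [13 10 92] tri [ 0.44  -0.087  0.081] 0.0025 plane [ 0.4381 -0.0875  0.086 ] side plane [ 0.4409 -0.0797  0.086 ]
red [284.  216.3] [ 13  13 130] [322.5 253.7] [12  8 78] tri [ 0.453 -0.167  0.081] 0.0025 plane [ 0.4515 -0.1674  0.086 ] side plane [ 0.4542 -0.1609  0.086 ]
green [311.1 211.4] [11 12 97] [319.6 240.1] [11  7 62] tri [ 0.466 -0.248  0.082] 0.0027 plane [ 0.4647 -0.2481  0.086 ] side plane [ 0.4676 -0.2427  0.086 ]
blue [338.3 206.7] [ 12  12 112] [317.1 228.1] [11  7 57] tri [ 0.479 -0.329  0.081] 0.0027 plane [ 0.4775 -0.3291  0.086 ] side plane [ 0.4804 -0.3222  0.086 ]
[np.float64(0.081), np.float64(0.0818), np.float64(0.082)] [-0.039402    0.24160458  0.        ]
cup low [ 0.709 -0.354  0.1  ]
hung [0.613 0.056 0.1  ]
mug [0.408 0.024 0.1  ]
[ 0.31772839 -0.25798224  1.41161424] [0.41204603 1.05404717 0.93683719]
```

View pics/crop.png

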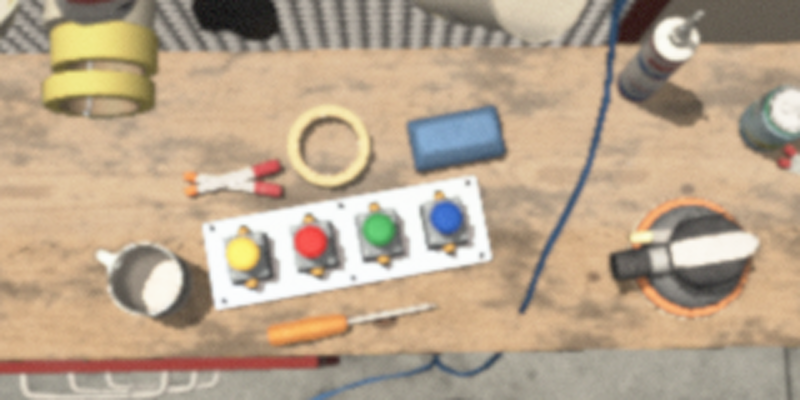

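The crop confirms the order from left to right: yellow, red, green, blue. Spacing is 81–82 mm and the station is turned about 0.16 rad. A blue cable crosses between the start pose and the station, so I'll check its height and the IK along the way.

```bash
python3 - <<'E'
from h import *
from scipy.spatial.transform import Rotation as Ro
t,s=cv2.imread('pics/top0.png'),cv2.imread('pics/side0.png'); ct,cs=camera_info('top'),camera_info('side')
def cab(im,x0,x1,y0,y1):
    h,sa,v=cv2.split(cv2.cvtColor(im,cv2.COLOR_BGR2HSV)); m=((h>98)&(h<125)&(sa>90)).astype(np.uint8)
    m[:y0]=0;m[y1:]=0;m[:,:x0]=0;m[:,x1:]=0
    return np.argwhere(m)[:,::-1]
A=cab(t,366,436,70,246); B=cab(s,255,352,50,235); B=B[(B[:,0]>326)|(B[:,1]<215)]
print(len(A),len(B))
for r in range(80,245,15):
    a=A[A[:,1]==r]
    if len(a)==0: continue
    a=a.mean(0); best=sorted(((two(*ray(ct,a),*ray(cs,b)))+(tuple(b),) for b in B),key=lambda q:q[1])[:1]
    for X,g,b in best: print(a,b,X.round(3),round(g,4))
for psi in (0.16,-.3,.3,-.7,.8,-1.41,1.73):
    q=(Ro.from_euler('z',psi)*Ro.from_euler('x',np.pi)).as_quat()
    for p in [(.4785,-.329,.25),(.4785,-.329,.15),(.439,-.087,.25),(.439,-.087,.15)]:
        j=arm.ik(p,q); print(psi,p,None if j is None else np.round(j,2))
E
```

```text
226 309
[429.5  80. ] (np.int64(266), np.int64(84)) [ 0.668 -0.489  0.569] 0.0
[420.5  95. ] (np.int64(269), np.int64(93)) [ 0.653 -0.478  0.539] 0.0084
[412.5 110. ] (np.int64(269), np.int64(93)) [ 0.637 -0.46   0.54 ] 0.0369
[406. 125.] (np.int64(280), np.int64(131)) [ 0.626 -0.474  0.403] 0.0046
[381. 215.] (np.int64(328), np.int64(195)) [ 0.444 -0.445  0.16 ] 0.0017
0.16 (0.4785, -0.329, 0.25) [ 0.56  0.56  0.01  1.7  -0.    0.88 -0.84]
0.16 (0.4785, -0.329, 0.15) [ 0.55  0.7   0.02  1.79 -0.02  0.66 -0.83]
0.16 (0.439, -0.087, 0.25) [ 0.22  0.38 -0.1   2.05  0.06  0.71 -1.33]
0.16 (0.439, -0.087, 0.15) [ 0.15  0.56 -0.01  2.15  0.01  0.43 -1.28]
-0.3 (0.4785, -0.329, 0.25) [ 0.49  0.57  0.12  1.7  -0.08  0.88 -1.23]
-0.3 (0.4785, -0.329, 0.15) [ 0.49  0.7   0.12  1.79 -0.12  0.66 -1.19]
-0.3 (0.439, -0.087, 0.25) [ 0.14  0.38  0.01  2.05 -0.    0.71 -1.72]
-0.3 (0.439, -0.087, 0.15) [ 0.08  0.56  0.09  2.15 -0.12  0.43 -1.6 ]
0.3 (0.4785, -0.329, 0.25) [ 0.58  0.56 -0.03  1.7   0.02  0.88 -0.72]
0.3 (0.4785, -0.329, 0.15) [ 0.57  0.7  -0.01  1.79  0.01  0.66 -0.72]
0.3 (0.439, -
[... 570 characters left out ...]
087, 0.25) [ 0.33  0.39 -0.25  2.05  0.14  0.72 -0.78]
0.8 (0.439, -0.087, 0.15) [ 0.25  0.56 -0.14  2.15  0.18  0.44 -0.81]
-1.41 (0.4785, -0.329, 0.25) [ 0.3   0.59  0.42  1.71 -0.3   0.9  -2.14]
-1.41 (0.4785, -0.329, 0.15) [ 0.32  0.73  0.4   1.8  -0.41  0.7  -2.04]
-1.41 (0.439, -0.087, 0.25) [-0.09  0.39  0.32  2.06 -0.19  0.71 -2.63]
-1.41 (0.439, -0.087, 0.15) [-0.08  0.58  0.33  2.16 -0.41  0.46 -2.41]
1.73 (0.4785, -0.329, 0.25) [ 0.79  0.59 -0.36  1.69  0.25  0.91  0.49]
1.73 (0.4785, -0.329, 0.15) [ 0.74  0.71 -0.28  1.78  0.29  0.69  0.46]
1.73 (0.439, -0.087, 0.25) [ 0.48  0.41 -0.46  2.04  0.27  0.74  0.01]
1.73 (0.439, -0.087, 0.15) [ 0.37  0.58 -0.32  2.15  0.39  0.47 -0.09]
```

The cable is in the air: about (.444,-.445,.16), rising to (.63,-.47,.40). I'll pass it on the robot side, gripper shut, camera turned left (yaw 0.9), then check blue from near.

```bash
cat >> h.py <<'E'
from scipy.spatial.transform import Rotation as Ro
Q=(Ro.from_euler('z',.9)*Ro.from_euler('x',np.pi)).as_quat()
def wrist():
    p,q=arm.read_tool_pos(),arm.read_eef_rot(); im=snapshot('wrist'); ci=camera_info('wrist'); ci=dict(ci)
    T=np.eye(4); T[:3,:3]=Ro.from_quat(q).as_matrix(); T[:3,3]=p
    W=np.linalg.inv(T@ci['T_tool_cam']); ci['R'],ci['t']=W[:3,:3],W[:3,3]; return im,ci
def proj(ci,X):
    c=ci['R']@X+ci['t']; return int(c[0]/c[2]*ci['fx']+ci['cx']),int(c[1]/c[2]*ci['fy']+ci['cy'])
E
python3 - <<'E'
from h import *
arm.move_gripper(0.0,20); print(arm.read_time(),arm.read_opening())
arm.movep([.25,-.45,.36],Q); print(arm.read_time())
arm.line_to([.36,-.33,.30],.2); arm.line_to([.4785,-.3290,.23],.15); print(arm.read_time(),arm.read_tool_pos(),arm.read_ft_force())
im,ci=wrist(); cv2.imwrite('pics/w1.png',im)
g=proj(ci,np.array([.4785,-.329,.088])); print('pred',g,'tip',proj(ci,np.array(arm.read_tool_pos())-[0,0,.073]))
for c,X in [('blue',[.4785,-.329,.086]),('green',[.4655,-.248,.086]),('red',[.4525,-.167,.086])]:
    g=proj(ci,np.array(X))
    try:
        p,st=blob(im,c,g,60); print(c,g,p.round(1),st,plane(*ray(ci,p),.086).round(4))
    except Exception as e: print(c,g,e)
E
```

```text
0.8667 -0.0016862287826768419
1.6167
3.7 [ 0.47776688 -0.32952455  0.23041629] [-0.02548777  0.35281853  0.17890576]
pred (321, 209) tip (321, 253)
blue (321, 208) [321.5 205.4] [ 298  183   48   46 1711] [ 0.4807 -0.3269  0.086 ]
green (238, 137) attempt to get argmax of an empty sequence
red (141, 53) [141.7  49.7] [ 111   17   63   66 3116] [ 0.4548 -0.1655  0.086 ]
```

View pics/w1.png

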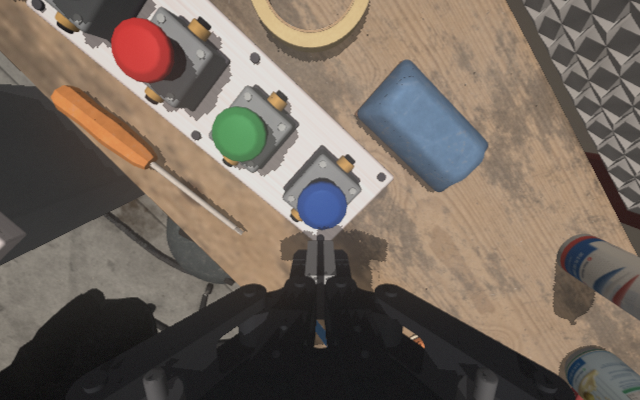

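The wrist view shows blue at (322,205), 3 px from where it was predicted, and shut fingertips centred at about (321,250). The estimates agree within 2–3 mm, so I'll press blue with force feedback.

```bash
cat >> h.py <<'E'
B=np.array([.4795,-.3280]); D=np.array([-.0132,.0809])
def press(xy,zmin=.146):
    x,y=xy; arm.line_to([x,y,.170],.12,ori=Q); f0=np.array(arm.read_ft_force()); z=.170
    while z>zmin:
        z-=.002; arm.line_to([x,y,z],.03); f=np.array(arm.read_ft_force())-f0
        print(round(z,3),np.array(arm.read_tool_pos()).round(4),f.round(1))
        if f[2]>9 or np.linalg.norm(f)>15: break
    arm.line_to([x,y,.20],.12); print('t',arm.read_time())
E
python3 - <<'E'
from h import *
press(B)
im,ci=wrist(); cv2.imwrite('pics/w2.png',im)
for z in(.086,.072):
    p,st=blob(im,'blue',proj(ci,np.array([*B,z])),60); print(p,st,plane(*ray(ci,p),z).round(4))
E
```

```text
0.168 [ 0.4797 -0.3282  0.1686] [-0.   0.8 -0.2]
0.166 [ 0.4795 -0.328   0.166 ] [-0.7  0.5 -0.5]
0.164 [ 0.4795 -0.328   0.1638] [0.3 0.8 0.7]
0.162 [ 0.4796 -0.328   0.162 ] [-0.9  0.7  2. ]
0.16 [ 0.4796 -0.328   0.16  ] [-1.   0.1  1.8]
0.158 [ 0.4796 -0.328   0.1579] [0.1 0.7 2.5]
0.156 [ 0.4796 -0.328   0.1559] [-0.7  0.6  2.4]
0.154 [ 0.4796 -0.328   0.1539] [ 0.  -1.1  2.2]
0.152 [ 0.4796 -0.328   0.1519] [-0.9 -0.3  2.9]
0.15 [ 0.4796 -0.328   0.1499] [-0.5  1.4  2.8]
0.148 [ 0.4796 -0.328   0.1493] [-2.8  2.1 11.6]
t 7.7333
[322.07881498 213.83957518] [ 297  192   52   45 1789] [ 0.4848 -0.3215  0.086 ]
[322.07881498 213.83957518] [ 297  192   52   45 1789] [ 0.4816 -0.3257  0.072 ]
```

Blue took 14 mm of travel and then a hard stop at 11.6 N, so it is fully in; the lower top in the wrist view agrees. Yellow next, with a near look first.

```bash
python3 - <<'E'
from h import *
Y=B+3*D
arm.line_to([*Y,.215],.2); im,ci=wrist(); cv2.imwrite('pics/w3.png',im)
p,st=blob(im,'yellow',proj(ci,np.array([*Y,.086])),50); m=plane(*ray(ci,p),.086); print(Y,p,st,m.round(4))
t=np.array([.439,-.0873]); e=(m[:2]+t)/2
print(e)
if np.linalg.norm(e-Y)<.006: press((e+Y)/2)
else: print('disagree')
E
```

```text
[ 0.4399 -0.0853] [319.98197759 213.59132976] [ 294  189   53   50 2053] [ 0.4413 -0.0839  0.086 ]
[ 0.44015248 -0.08561082]
0.168 [ 0.4403 -0.0856  0.1685] [-0.5  0.2 -1.7]
0.166 [ 0.44   -0.0854  0.1661] [-0.7 -0.2 -1.5]
0.164 [ 0.44   -0.0854  0.1639] [-1.   1.  -1.7]
0.162 [ 0.4401 -0.0854  0.162 ] [-0.4  0.1 -0.6]
0.16 [ 0.4401 -0.0855  0.1599] [-0.9  0.4 -1.1]
0.158 [ 0.4401 -0.0854  0.1579] [-1.3  0.7  0.9]
0.156 [ 0.4401 -0.0855  0.1559] [-0.6  0.1 -0.5]
0.154 [ 0.4401 -0.0855  0.1539] [-1.5  1.   0.5]
0.152 [ 0.4401 -0.0855  0.1519] [0.3 0.3 1.3]
0.15 [ 0.4401 -0.0855  0.1499] [-0.6 -0.1  1. ]
0.148 [ 0.4401 -0.0855  0.1492] [-3.6  1.3 14.4]
t 13.075
```

Yellow is also fully in, with its end stop at the same height. Now green, then back to the start side, clear of the cable, and a check from the fixed cameras.

```bash
python3 - <<'E'
from h import *
G=B+D
arm.line_to([*G,.215],.2); im,ci=wrist()
p,st=blob(im,'green',proj(ci,np.array([*G,.086])),50); m=plane(*ray(ci,p),.086); print(G,p,st,m.round(4))
if np.linalg.norm(m[:2]-G)<.006: press(G)
arm.line_to([*G,.30],.2); im,ci=wrist(); cv2.imwrite('pics/w4.png',im)
arm.line_to([.36,-.33,.32],.2); arm.movep([.25,-.45,.36],Q); arm.movep([.209,-.615,.33],Q)
t,s=snapshot('top'),snapshot('side'); cv2.imwrite('pics/top1.png',t)
cv2.imwrite('pics/side1.png',s)
a=cv2.resize(t[150:270,190:390],None,fx=4,fy=2.4*1.0) if 0 else cv2.resize(t[150:270,170:390],(660,360),interpolation=cv2.INTER_CUBIC)
b=[cv2.resize(i[215:295,270:370],(330,240),interpolation=cv2.INTER_CUBIC) for i in(cv2.imread('pics/side0.png'),s)]
cv2.imwrite('pics/fin.png',np.vstack([a,np.hstack(b)]))
s0=cv2.imread('pics/side0.png')
for c,n in [('yellow',(326,271)),('red',(323,256)),('green',(320,243)),('blue',(317,231))]:
    print(c,blob(s0,c,n,9)[0].round(1),blob(s,c,n,9)[0].round(1))
print(arm.read_time(),arm.read_tool_pos())
E
```

```text
Traceback (most recent call last):
  File "h.py", line 11, in blob
    i=1+np.argmax(st[1:,4]); return ce[i],st[i]
        ~~~~~~~~~^^^^^^^^^^
ValueError: attempt to get argmax of an empty sequence
```

```bash
python3 - <<'E'
from h import *
G=B+D
im,ci=wrist(); g=proj(ci,np.array([*G,.086])); print(g,cv2.cvtColor(im,cv2.COLOR_BGR2HSV)[g[1],g[0]],arm.read_time(),arm.read_tool_pos())
p,st=blob(im,'green',g,50,S=70); m=plane(*ray(ci,p),.086); print(G,p,st,m.round(4))
if np.linalg.norm(m[:2]-G)>.006: raise SystemExit('disagree')
press(G)
arm.line_to([*G,.30],.2); im,ci=wrist(); cv2.imwrite('pics/w4.png',im)
arm.line_to([.36,-.33,.32],.2); arm.movep([.25,-.45,.36],Q); arm.movep([.209,-.615,.33],Q)
t,s=snapshot('top'),snapshot('side'); s0=cv2.imread('pics/side0.png')
a=cv2.resize(t[150:270,170:390],(660,360),interpolation=cv2.INTER_CUBIC)
b=[cv2.resize(i[215:295,270:380],(330,240),interpolation=cv2.INTER_CUBIC) for i in(s0,s)]
cv2.imwrite('pics/fin.png',np.vstack([a,np.hstack(b)]))
for c,n in [('yellow',(326,271)),('red',(323,256)),('green',(320,243)),('blue',(317,231))]:
    print(c,blob(s0,c,n,9,S=70)[0].round(1),blob(s,c,n,9,S=70)[0].round(1))
print(arm.read_time(),arm.read_tool_pos())
E
```

```text
(322, 219) [ 64 110 156] 14.15 [ 0.46630273 -0.24514451  0.21477587]
[ 0.4663 -0.2471] [323.25685786 216.60698254] [ 298  192   52   48 2005] [ 0.4678 -0.2455  0.086 ]
0.168 [ 0.4666 -0.2472  0.1686] [-0.7 -1.  -1.1]
0.166 [ 0.4663 -0.2471  0.166 ] [-0.5 -0.6 -0.2]
0.164 [ 0.4662 -0.247   0.1638] [-0.1  0.2 -0.2]
0.162 [ 0.4663 -0.2471  0.162 ] [ 0.8 -0.9  0.3]
0.16 [ 0.4664 -0.2471  0.16  ] [-0.2 -0.7  0.3]
0.158 [ 0.4663 -0.2471  0.1579] [-0.4  0.3  1.5]
0.156 [ 0.4664 -0.2471  0.1559] [-0.3  0.2  1.4]
0.154 [ 0.4663 -0.2471  0.1539] [-0.5 -1.   0.9]
0.152 [ 0.4663 -0.2471  0.1519] [-0.6 -2.   0.6]
0.15 [ 0.4664 -0.2471  0.1499] [-0.3  0.   2.7]
0.148 [ 0.4664 -0.2471  0.1493] [-3.1 -0.3 12.6]
t 18.0083
yellow [325.6 268.5] [325.6 272. ]
red [322.5 253.7] [322.5 253.8]
green [319.8 240.3] [319.5 243.5]
blue [316.9 228. ] [317.  231.4]
21.075 [ 0.21181049 -0.61314204  0.33071959]
```

View pics/fin.png

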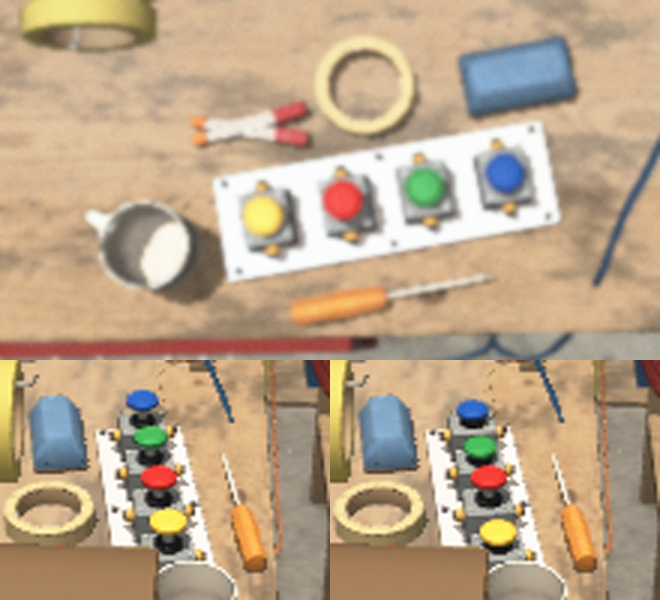

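View pics/w4.png

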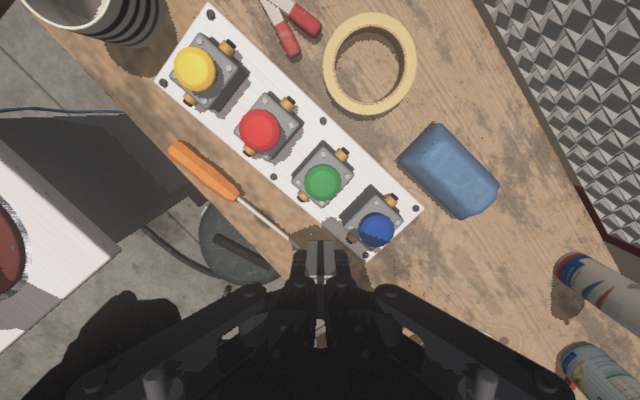

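The side view shows blue, green and yellow each 3.3 px lower than before, while red is unmoved at (322.5,253.8). The loose things are where they were and the hand is clear, so I'm handing in.

```bash
python3 -c "
from station import ticket
print(ticket.finish_job())"
```

```text
the job is handed in; nothing more can be done
None
```

I pushed blue, yellow and green fully in, in that order; red stayed out, nothing else moved, the hand is clear, and I handed the job in at about 21 s.

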